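# Close the tile drying box

### The arm

A 6-joint arm with a two-finger parallel gripper is mounted at the origin on the work surface. World frame = base frame: x ahead of the robot, y to its left, z up, the work surface at z = 0. Lengths are in m, angles in rad, forces in N, time in s.
With the tool pointing down it reaches from about 0.25 to 0.85 m from the base axis. Payload 12.5 kg.
Tool frame: the origin (TCP) lies between the finger pads; the fingertips stand 8 mm ahead of it and the grasp point (between the pads) lies 11 mm behind it; z points along the fingers, y is the direction in which the jaws open and shut (so a half turn about z gives the same grasp; the last joint's range is limited). The gripper opens to 93 mm and grips with 3 to 60 N. Pads are 15 mm wide; open, the fingers measure 128 mm over their backs; the gripper's body (75 mm by 188 mm) begins 65 mm behind the grasp point.
Start: joints at [1.205, 0.351, 1.652, -0, 1.139, -0.085], TCP at [0.152, 0.528, 0.227] pointing down, gripper open.
Joint ranges: [-2.75, 2.75], [-0.79, 2.1], [0.01, 2.65], [-1.57, 4.71], [0.07, 3.14], [-2.87, 2.87]. Speed limits (rad/s): [2.22, 2.22, 2.79, 3.14, 3.14, 3.14].

### API

Orientations are given as a unit quaternion [w, x, y, z].
In Python, from station import robot gives the robot as it stands. Calls block until the motion is done:
- robot.movep(position, orientation): joint-space move of the TCP to a pose.
- robot.line_to(position, frame=None, rate=0.15): straight line of the TCP; frame=None keeps the orientation; rate is the mean speed in m/s.
- robot.move_j(angles): joint-space move.
- robot.release() and robot.close(strength=None): open the fingers fully, or close them until they stop; strength is the grip in N (None keeps the last).
- robot.dwell(seconds).
- robot.solve_ik(position, orientation): joint angles nearest the present ones, or None.
- robot.read_state(): the state.
- robot.camera(name): name is "side" or "top"; returns a dict with "img" (400x640x3 uint8, red, green, blue), "vertical_fov" (degrees; the focal length in pixels is half the picture's height over the tangent of half this angle, whatever the lens; pixels are square), "cx", "cy" (the principal point, pixels), "R" (3x3) and "t" (3): a world point X has camera coordinates R X + t. Camera axes: x right, y down, z forward; pixel columns grow to the right and rows downward; lengths in m; the calibration is good to about 2 mm. A picture is of the moment at which its call begins. There is no depth.
A pose or a line that the arm cannot do raises robot.MotionError and nothing moves.
- robot.close_job(): hands the job in, once; it reports no verdict.
The state is a dict: "time_s": time; "q": joint angles; "qvel": joint speeds; "joint_efforts": joint torques, N m; "ee_pos": TCP position; "ee_rot": TCP orientation; "wrist_force": force on the tool from outside, world axes, zero at the start; "wrist_torque": the same for the moment, N m; "finger_gap": finger opening in m.
Only numpy, scipy, OpenCV 4.12 (cv2) and the standard library are available. Lean on these libraries where they do the work, as an engineer would, in place of code of your own. Each camera call takes 0.05 s, during which the arm holds its last target.

### The job

Lay the loose clay tile from the bench flat in the free half of the drying box, beside the tile that is already there, without dropping it. Then fit the lid so that one edge is tucked under the keeper rail at the back and the board lies flush on the rim all round, and last swing the clamp lever over until it bears firmly on the lid without crushing it, and let go. Leave the jar, the stamp tray and the bowl where they stand.

Things in the scene. Friction and masses are not known exactly. Their poses are not given: they have to be found in the camera images.
- dry_box: Plywood box fixed on the bench, open on top. Origin: centre of its underside; x to its back (away from the robot at yaw 0), y to its left, z up. Outside 154 (x) by 189 (y), inside 130 by 165 mm about the origin; inner floor at z = 10, rim at z = 36. A block in front (x -145 to -77, 50 wide, 36 high) carries the clamp.
- keeper (a point): Centre of the keeper rail's lower front edge (box x = 62, z = 51 mm). The rail runs the box's full width, reaches from here back to x = 89, is 10 mm high, top at z = 61. Beneath it a slot: 15 mm high above the rim, 15 mm deep to the back board (x = 77). Axes as the box's.
- lid_home (a point): Where the lid's origin is when home, x -4.5, y 0, z 28 mm in the box's frame, axes as the box's (lid either way round). Play: x from -3.5 to +1 mm, y 7 mm each way.
- free_place (a point): A good place on the box floor for the loose tile's origin, long side along the box's x: y = -30 mm in the box's frame, with 29 mm or more of room for fingers on both sides. Axes as the box's.
- tile: The loose terracotta tile, 80 (x) by 45 (y) by 12 (z) mm, about 85 g, flat on the bench. Origin: centre of its underside.
- tile_in: An equal tile already lying flat in the box's y > 0 half, long side along the box's x. Origin: centre of its underside.
- lid: Loose plywood lid, 0.3 kg, alike either way round. Board 161 (x) by 185 (y), 9 thick, z = 8 to 17 mm. Two cleats below it (|x| 47 to 57, 150 long in y, z = 0 to 8) drop inside the box, so it cannot slide in level: back edge low and front raised some 8 degrees, push the back edge into the slot to its stop, then lower the front. Origin: centre, level with the cleats' underside.
- lid_grip (a point): Middle of the wooden grip bar on the lid, 33 mm above the lid's origin. The bar is 76 mm long in the lid's y, 18 mm wide in x, from z = 17 to 49 mm. Axes as the lid's.
- clamp (a joint): Clamp lever angle, rad, about the box's y through clamp_hinge. 0: level, pointing to the box's +x; 1.57: upright; starts leaning to -x (1.75 to 2.15). Stops at -0.15, 2.3. Stiff hinge (0.45 N m): some 6 N at the end moves it, and it stays where left. It bears on the home lid at 0 to 0.18 rad, as the foot is set: feel for it. Pressed there with 12 to 18 N at its end it goes on bearing by friction.
- clamp_end (a point): Point on the upper face (at angle 0) of the steel clamp lever, 76 mm from the hinge, 4 mm before its end. Lever 80 mm long from the hinge, 16 wide, 10 thick. Foot: a rubber ball of 7 mm radius 70 mm from the hinge, on a tight spindle that someone has set so that the ball's centre lies 0 to 12 mm below the lever's centre line.
- clamp_hinge (a point): Centre of the clamp's hinge, at x = -130, y = 0, z = 52 mm in the box's frame, axes as the box's. Two steel cheeks beside it, 28 mm over all, rise to z = 62.
- tool_jar: Bystander: white jar of wooden modelling sticks, 90 mm across, 105 high, sticks to about 215 mm. Origin: centre of its underside.
- stamp_tray: Bystander: dark wooden tray of metal stamps, 100 by 140 by 40 mm. Origin: centre of its underside.
- bowl: Bystander: small bisque bowl, 110 mm across, 50 high. Origin: centre of its underside.
Not all that is in view belongs to the job. What is shaped like the tile but blue or pink is not meant. Leave any yellow look-alike of the lid alone.

How it is judged:
By the outcome, as a careful person would: the job done as asked, in the order asked, and still so for the second after the job is handed in, with the robot touching nothing.
It also fails if it takes over 72 s, if anything falls off the work surface, if the arm or the gripper's body presses on something with over 40 N, if the wrist force passes 120 N, or if a joint passes its speed limit or range.

## Working session

There is one attempt and no reset: what is moved stays moved. The work goes in short steps, each a Python script; the robot and the scene stay as the last script left them, time stands still between calls to the robot, and variables do not carry over. Pictures are saved under pics/ and viewed, and the job is handed in when it is done.

```bash
ls; mkdir -p pics; python3 - <<'E'
from station import robot
import cv2,numpy as np
for n in ("side","top"):
    c=robot.camera(n); cv2.imwrite(f"pics/{n}0.png",c["img"][:,:,::-1])
    print(n,c["vertical_fov"],c["cx"],c["cy"],np.round(c["R"],4).tolist(),np.round(c["t"],4).tolist())
    np.savez(f"pics/{n}0.npz",**c)
s=robot.read_state();print(s)
E
```

```text
pics
side 48.250241332228974 324.6819436845844 201.39420256922494 [[0.9754, -0.2197, 0.0182], [-0.1449, -0.7011, -0.6982], [0.1662, 0.6783, -0.7157]] [-0.471, 0.1489, 1.4159]
top 48.514247383244594 313.74044088178624 199.1372412262829 [[0.0066, -1.0, 0.0001], [-0.9976, -0.0066, -0.0689], [0.0689, 0.0004, -0.9976]] [0.0375, 0.4979, 1.4944]
{'time_s': 0.1, 'q': array([ 1.20541371e+00,  3.51157673e-01,  1.65235193e+00,  1.37684258e-05,
        1.13911565e+00, -8.45949667e-02]), 'qvel': array([ 0.00040599, -0.00189676, -0.00127281,  0.00168723,  0.00082746,
       -0.00010327]), 'joint_efforts': array([ 2.88884083e-03, -4.98033249e+01, -2.85711265e+01,  7.00779213e-02,
        2.39096285e-02, -1.20466785e-05]), 'ee_pos': array([0.15227303, 0.52818609, 0.22617188]), 'ee_rot': array([-1.21277646e-04,  1.39935911e-01,  9.90160429e-01, -5.01892137e-04]), 'wrist_force': array([-0.07738588, -0.38119764,  0.03044031]), 'wrist_torque': array([-0.00888216, -0.00326082, -0.02873672]), 'finger_gap': 0.0930413487650343}
```

View pics/side0.png

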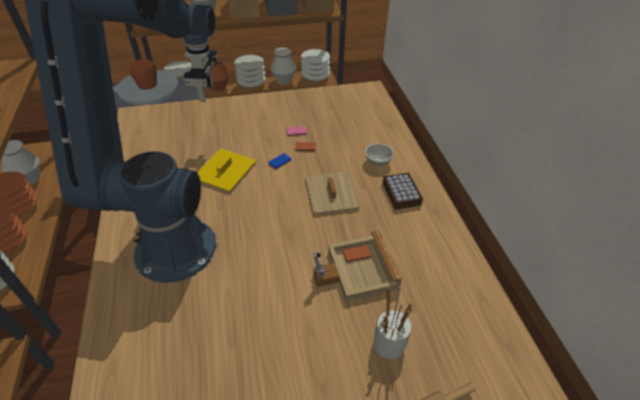

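View pics/top0.png

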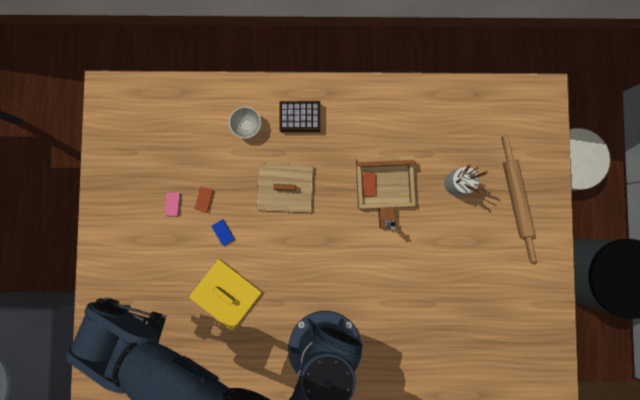

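The top view shows the box at about (387,186), the lid at (286,188), the loose terracotta tile at (204,199) and the clamp at (389,220). The jar, tray and bowl are all clear of these. I'll zoom in next.

```bash
cat > h.py <<'E'
import numpy as np,cv2
class Cam:
    def __init__(s,c):
        s.img=np.asarray(c["img"]);s.f=s.img.shape[0]/2/np.tan(np.radians(float(c["vertical_fov"]))/2)
        s.cx,s.cy=float(c["cx"]),float(c["cy"]);s.R=np.asarray(c["R"]);s.t=np.asarray(c["t"]);s.C=-s.R.T@s.t
    def ray(s,uv):
        uv=np.atleast_2d(np.asarray(uv,float));d=np.c_[(uv[:,0]-s.cx)/s.f,(uv[:,1]-s.cy)/s.f,np.ones(len(uv))]@s.R
        return d/np.linalg.norm(d,axis=1)[:,None]
    def plane(s,uv,z):
        d=s.ray(uv);return s.C+d*((z-s.C[2])/d[:,2])[:,None]
    def proj(s,X):
        p=np.atleast_2d(X)@s.R.T+s.t;return np.c_[p[:,0]/p[:,2]*s.f+s.cx,p[:,1]/p[:,2]*s.f+s.cy]
def load(n): return Cam(np.load(f"pics/{n}.npz"))
def tri(a,ua,b,ub):
    da=a.ray(ua)[0];db=b.ray(ub)[0]
    A=np.c_[da,-db];k=np.linalg.lstsq(A,b.C-a.C,rcond=None)[0]
    p=a.C+k[0]*da;q=b.C+k[1]*db;return (p+q)/2,np.linalg.norm(p-q)
def crop(cam,x0,y0,x1,y1,k,out):
    im=cv2.resize(cam.img[y0:y1,x0:x1,::-1],None,fx=k,fy=k,interpolation=cv2.INTER_CUBIC)
    cv2.imwrite(out,im)
E
python3 - <<'E'
from h import *
t=load("top0");s=load("side0")
crop(t,340,145,430,245,6,"pics/ct_box.png");crop(s,300,225,410,305,7,"pics/cs_box.png")
crop(t,185,155,325,225,5,"pics/ct_lid.png");crop(s,270,115,370,220,5,"pics/cs_lid.png")
E
```

```text
(no output)
```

View pics/ct_box.png

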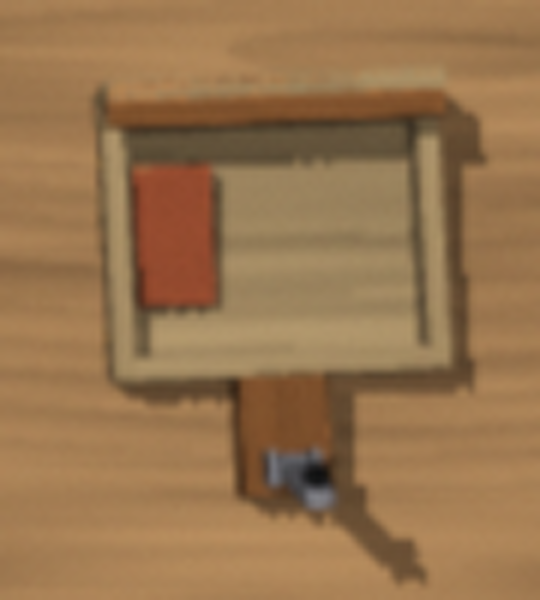

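View pics/cs_box.png

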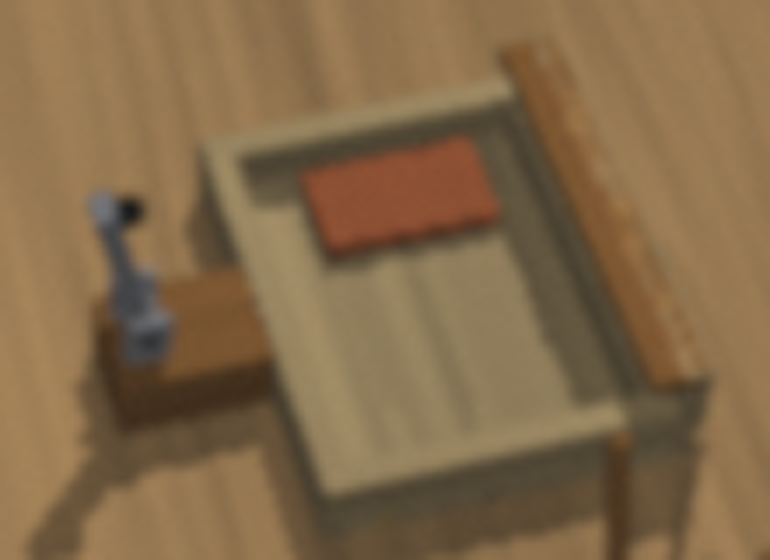

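View pics/ct_lid.png

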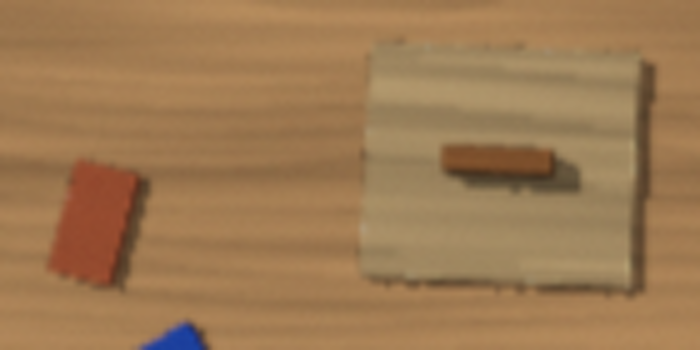

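View pics/cs_lid.png

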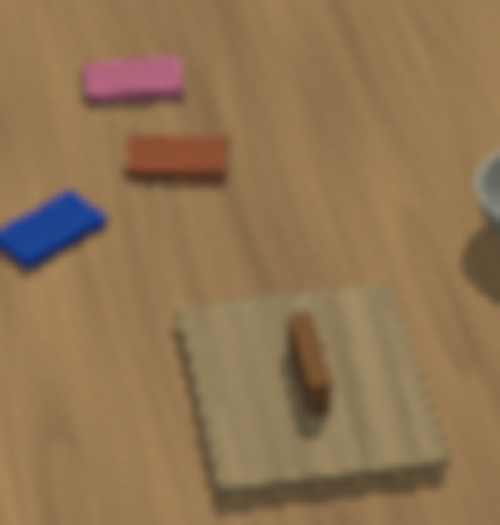

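The top crop puts the box rim corners at about (110,125), (440,120), (455,370) and (115,380), with the tile in the left half. The lever leans toward the robot and its foot shows as a black ball. Now I'll measure by colour mask.

```bash
python3 - <<'E'
from h import *
t=load("top0");s=load("side0")
def px(c,pts):
    return [c.img[v,u].tolist() for u,v in pts]
print("top tile, tin, bench, lid, bar, keeper, rim,yellow",px(t,[(204,199),(369,184),(230,180),(270,180),(285,187),(390,164),(400,207),(226,290)]))
print("side tile, tin, lid, bar, bench",px(s,[(305,146),(357,253),(320,195),(332,186),(280,200)]))
for n,c in (("top",t),("side",s)):
    hsv=cv2.cvtColor(c.img,cv2.COLOR_RGB2HSV).astype(int)
    for nm,m in (("red",((hsv[...,0]<9)|(hsv[...,0]>176))&(hsv[...,1]>140)&(hsv[...,2]>90)),("lid",(hsv[...,0]>16)&(hsv[...,0]<28)&(hsv[...,1]>80)&(hsv[...,1]<135))):
        k,l,st,ce=cv2.connectedComponentsWithStats(m.astype(np.uint8),connectivity=4)
        for i in range(1,k):
            if st[i,4]>60: print(n,nm,st[i].tolist(),ce[i].round(2))
for u,v in [(270,180),(230,180),(300,200),(360,190),(400,190)]: print(cv2.cvtColor(t.img[v:v+1,u:u+1],cv2.COLOR_RGB2HSV))
E
```

```text
top tile, tin, bench, lid, bar, keeper, rim,yellow [[149, 74, 47], [149, 74, 46], [157, 119, 79], [154, 130, 93], [125, 80, 44], [113, 72, 39], [99, 77, 53], [191, 162, 44]]
side tile, tin, lid, bar, bench [[141, 80, 51], [141, 80, 52], [146, 128, 93], [120, 83, 47], [143, 113, 78]]
top red [363, 173, 12, 23, 244] [368.54 183.79]
top red [196, 188, 16, 23, 244] [203.61 198.87]
top lid [384, 156, 31, 4, 86] [400.72 157.72]
top lid [257, 163, 57, 50, 2443] [284.73 187.43]
top lid [356, 165, 60, 44, 2012] [388.54 186.87]
side lid [228, 0, 16, 19, 114] [234.43   6.69]
side lid [243, 0, 17, 17, 148] [251.68   7.25]
side lid [302, 0, 32, 13, 361] [317.69   5.46]
side lid [71, 81, 492, 319, 58468] [316.65 286.7 ]
side lid [257, 93, 15, 26, 158] [263.65 103.99]
side lid [119, 95, 168, 78, 5270] [200.28 130.38]
side lid [287, 135, 26, 7, 88] [300.01 138.19]
side lid [286, 142, 8, 14, 62] [289.61 148.21]
side lid [93, 210, 33, 66, 841] [107.43 245.93]
side lid [121, 211, 10, 14, 68] [124.63 216.66]
side lid [120, 216, 19, 26, 194] [130.03 229.61]
[[[ 18 101 154]]]
[[[ 15 127 157]]]
[[[ 19 101 154]]]
[[[ 18 103 166]]]
[[[ 18 101 156]]]
```

```bash
python3 - <<'E'
from h import *
t=load("top0");s=load("side0")
T=lambda u,v,o,k:((u+.5)/k-.5+o[0],(v+.5)/k-.5+o[1])
def go(name,tp,sp,ot,kt,os_,ks):
    P=[]
    for a,b in zip(tp,sp):
        p,e=tri(t,T(*a,ot,kt),s,T(*b,os_,ks));P.append(p);print(name,np.round(p*1e3,1),"gap",round(e*1e3,1))
    return np.array(P)
L=go("lid",[(372,42),(642,58),(632,292),(360,275)],[(395,287),(445,462),(215,488),(180,312)],(185,155),5,(270,115),5)
print(np.linalg.norm(L-np.roll(L,-1,0),axis=1))
B=go("boxrim FL,FR",[(115,382),(453,368)],[(205,148),(328,495)],(340,145),6,(300,225),7)
print(np.linalg.norm(B[0]-B[1]))
go("keeper FL,FR front top",[(103,92),(445,90)],[(515,48),(690,383)],(340,145),6,(300,225),7)
R=go("tile_in",[(133,167),(212,166),(217,306),(142,308)],[(472,140),(500,218),(335,253),(303,172)],(340,145),6,(300,225),7)
R=go("tile",[(80,160),(140,174),(113,286),(48,272)],[(228,138),(228,175),(127,177),(130,137)],(185,155),5,(270,115),5)
go("bar",[(443,145),(552,150),(551,177),(442,171)],[(305,314),(328,388),(311,392),(292,318)],(185,155),5,(270,115),5)
E
```

```text
lid [623.7 229.5  10.3] gap 4.5
lid [611.6  43.9  14.5] gap 1.2
lid [451.1  49.6  17.3] gap 1.5
lid [462.3 235.6   9.4] gap 2.7
[0.18603069 0.16066076 0.18647867 0.16148013]
boxrim FL,FR [ 468.8 -111.6   29.3] gap 3.6
boxrim FL,FR [ 476.8 -300.5   34.5] gap 2.0
0.18905696706965228
keeper FL,FR front top [ 622.4 -101.3   50.5] gap 11.4
keeper FL,FR front top [ 630.8 -292.7   55.8] gap 2.6
tile_in [ 591.4 -123.1   17.6] gap 2.4
tile_in [ 591.7 -168.    17.3] gap 1.2
tile_in [ 513.4 -171.    16.9] gap 4.6
tile_in [ 510.8 -127.7   21.1] gap 2.7
tile [539.5 428.7  10.3] gap 1.7
tile [530.7 388.3   6. ] gap 2.2
tile [453.4 406.    2.3] gap 1.4
tile [463.  449.5   7.2] gap 2.6
bar [545.3 177.2  45. ] gap 3.3
bar [543.7 104.1  41.6] gap 1.5
bar [528.6 104.1  40.4] gap 4.5
bar [531.9 177.1  43.3] gap 4.5
```

```bash
cat >> h.py <<'E'
def edge(cam,a,b,n=25,h=4.0,trim=.15):
    """refine straight edge a-b (pixels): half-way crossing of colour along normal; returns line (pt,dir)"""
    a,b=np.array(a,float),np.array(b,float);d=(b-a)/np.linalg.norm(b-a);nn=np.array([-d[1],d[0]])
    img=cam.img.astype(np.float32);s=np.arange(-h,h+.01,.1).astype(np.float32);pts=[]
    for f in np.linspace(trim,1-trim,n):
        p=a+(b-a)*f;q=p+s[:,None]*nn
        c=cv2.remap(img,q[:,0].astype(np.float32)[None],q[:,1].astype(np.float32)[None],cv2.INTER_LINEAR)[0]
        g=np.linalg.norm(np.gradient(cv2.GaussianBlur(c,(1,15),0) if 0 else c,axis=0),axis=1)
        g=np.convolve(g,np.ones(7)/7,'same');g[:8]=0;g[-8:]=0
        w=g*np.exp(-.5*(s/(h/2.5))**2);i=w.argmax();sl=slice(max(i-10,0),i+11);pts.append(p+nn*(s[sl]*g[sl]).sum()/g[sl].sum())
    pts=np.array(pts,np.float32)
    vx,vy,x,y=cv2.fitLine(pts,cv2.DIST_HUBER,0,.01,.01).ravel()
    r=(pts-[x,y])@np.array([-vy,vx]);return np.array([x,y]),np.array([vx,vy]),float(np.abs(r).mean())
def isect(l,m):
    k=np.linalg.solve(np.c_[l[1],-m[1]],m[0]-l[0]);return l[0]+k[0]*l[1]
def quad(cam,P,**k):
    E=[edge(cam,P[i],P[(i+1)%4],**k) for i in range(4)]
    return np.array([isect(E[i-1],E[i]) for i in range(4)]),[round(e[2],2) for e in E]
E
python3 - <<'E'
from h import *
t=load("top0");s=load("side0")
T=lambda P,o,k:[((u+.5)/k-.5+o[0],(v+.5)/k-.5+o[1]) for u,v in P]
def go(name,tp,sp,ot,kt,os_,ks,z,h=3.):
    q,r=quad(t,T(tp,ot,kt),h=h);W=t.plane(q,z)
    print(name,"res",r,"\n top@z",np.round(W[:,:2]*1e3,1).tolist(),"ctr",(W.mean(0)[:2]*1e3).round(1),"sides",np.round(np.linalg.norm(W-np.roll(W,-1,0),axis=1)*1e3,1))
    e=[(W[(i+1)%4]-W[i])[:2] for i in range(4)];a=[np.degrees(np.arctan2(v[1],v[0])) for v in e];print(" edge angles",np.round(a,1))
    if sp:
        q2,r2=quad(s,T(sp,os_,ks),h=h);W2=s.plane(q2,z);print(" side@z ctr",(W2.mean(0)[:2]*1e3).round(1),"sides",np.round(np.linalg.norm(W2-np.roll(W2,-1,0),axis=1)*1e3,1),r2)
        print(" tri",[ (np.round(tri(t,a,s,b)[0]*1e3,1).tolist(),round(tri(t,a,s,b)[1]*1e3,1)) for a,b in zip(q,q2)])
go("lid",[(372,42),(642,58),(632,292),(360,275)],[(395,287),(445,462),(215,488),(180,312)],(185,155),5,(270,115),5,.017)
go("tile",[(80,160),(140,174),(113,286),(48,272)],[(228,138),(228,175),(127,177),(130,137)],(185,155),5,(270,115),5,.012,h=2)
go("tile_in",[(133,167),(212,166),(217,306),(142,308)],[(472,140),(500,218),(335,253),(303,172)],(340,145),6,(300,225),7,.022,h=2)
go("bar",[(443,145),(552,150),(551,177),(442,171)],[(305,314),(328,388),(311,392),(292,318)],(185,155),5,(270,115),5,.049,h=2)
# box rim outer edges top view
o,k=(340,145),6
F=T([(115,382),(453,368)],o,k);Lf=T([(105,130),(115,382)],o,k);Rt=T([(440,130),(453,368)],o,k)
ef,el,er=[edge(t,*x,h=2.5) for x in (F,Lf,Rt)]
for nm,a,b in (("FL",ef,el),("FR",ef,er)):
    print(nm,t.plane(isect(a,b),.036)*1e3,a[2],b[2])
kb=edge(t,*T([(112,128),(440,115)],o,k),h=1.5);kf=[t.plane(isect(kb,x),.061)[0]*1e3 for x in (el,er)];print("keeper front top edge at z61?",kf,"z51",[t.plane(isect(kb,x),.051)[0]*1e3 for x in (el,er)])
os_,ks=(300,225),7
sf=edge(s,*T([(205,148),(328,495)],os_,ks),h=2);sl=edge(s,*T([(205,148),(500,85)],os_,ks),h=2);sr=edge(s,*T([(328,495),(620,435)],os_,ks),h=2)
for nm,a,b,c in (("FL",sf,sl,isect(ef,el)),("FR",sf,sr,isect(ef,er))):
    print("side",nm,s.plane(isect(a,b),.036)*1e3,"tri",tri(t,c,s,isect(a,b)))
E
```

```text
lid res [0.44, 0.14, 0.3, 0.21] 
 top@z [[622.5, 229.5], [609.4, 45.5], [453.3, 51.9], [460.2, 236.6]] ctr [536.3 140.9] sides [184.5 156.2 184.9 162.5]
 edge angles [-94.1 177.6  87.9  -2.5]
 side@z ctr [537.5 137.5] sides [183.4 157.8 184.2 161.8] [0.22, 0.13, 0.15, 0.19]
 tri [([623.6, 229.9, 13.4], np.float64(0.9)), ([611.2, 45.2, 14.6], np.float64(3.0)), ([454.2, 51.8, 13.5], np.float64(1.5)), ([461.1, 237.0, 13.0], np.float64(1.5))]
tile res [0.08, 0.09, 0.09, 0.08] 
 top@z [[539.4, 429.7], [530.6, 388.2], [450.9, 406.1], [461.9, 449.7]] ctr [495.7 418.4] sides [42.5 81.7 45.  80. ]
 edge angles [-101.9  167.3   75.8  -14.5]
 side@z ctr [496.6 412. ] sides [43.  82.3 57.  79.3] [0.01, 0.16, 0.1, 0.07]
 tri [([540.6, 430.1, 9.9], np.float64(2.1)), ([531.7, 388.6, 9.4], np.float64(1.7)), ([452.1, 409.9, -4.4], np.float64(1.1)), ([463.4, 450.6, 7.9], np.float64(2.6))]
tile_in res [0.04, 0.25, 0.03, 0.21] 
 top@z [[590.6, -121.4], [590.3, -164.8], [509.1, -174.0], [507.8, -124.5]] ctr [ 549.5 -146.2] sides [43.4 81.7 49.6 82.8]
 edge angles [ -90.4 -173.5   91.5    2.1]
 side@z ctr
[... 696 characters left out ...]
80582 -111.23134011   36.        ]] 0.13616392016410828 0.14931638538837433
FR [[ 476.52430658 -299.35067411   36.        ]] 0.13616392016410828 0.08494434505701065
keeper front top edge at z61? [array([ 606.06841025, -102.16978524,   61.        ]), array([ 614.81377951, -287.46667785,   61.        ])] z51 [array([ 607.52056092, -103.14191994,   51.        ]), array([ 616.32565842, -289.70433445,   51.        ])]
side FL [[ 468.61267775 -120.06775721   36.        ]] tri (array([ 0.46924443, -0.11245834,  0.02633702]), np.float64(0.0026996210704039506))
side FR [[ 476.70245782 -301.42219593   36.        ]] tri (array([ 0.47692987, -0.29995028,  0.03362014]), np.float64(0.0005546615346999182))
```

Two-view check: lid top measured about 14 mm (17 given), tile top about 9 (12), bar 44 (49), rim 26 to 34 (36). The views read a steady 3 to 5 mm low, which fits the 2 mm calibration. All sizes agree: lid 185×160, tile 44×81, box front 188.

| Item | x (mm) | y (mm) | Yaw |
|---|---|---|---|
| Box | 549 | -201.5 | 2.7° |
| Lid | 536.5 | 140.8 | -2.8° |
| Tile | 495.7 | 418.4 | -13.5° |

Now picking the tile.

```bash
cat > m.py <<'E'
from h import *
from station import robot
from scipy.spatial.transform import Rotation as Ro
YB=np.radians(2.7);BO=np.array([.549,-.2015,0])
RB=Ro.from_euler('z',YB)
def box(x,y,z): return BO+RB.apply(np.array([x,y,z])/1e3)
def quat(R): return np.roll(R.as_quat(),1)
def down(yawdeg,pitch_R=None):
    R=Ro.from_euler('z',yawdeg,degrees=True)*Ro.from_euler('x',180,degrees=True)
    if pitch_R is not None:R=pitch_R*R
    return quat(R)
def st(msg=""):
    s=robot.read_state();print(msg,"t=%.2f"%s["time_s"],"p",np.round(s["ee_pos"]*1e3,1),"F",np.round(s["wrist_force"],1),"T",np.round(s["wrist_torque"],2),"gap %.1f"%(s["finger_gap"]*1e3),"q6 %.2f"%s["q"][5]);return s
def pic(n):
    for c in ("top","side"):
        k=robot.camera(c);cv2.imwrite(f"pics/{c}{n}.png",k["img"][:,:,::-1]);np.savez(f"pics/{c}{n}.npz",**k)
E
python3 - <<'E'
from m import *
q=down(180-13.5)
robot.movep([.4957,.4184,.12],q);st("above")
robot.line_to([.4957,.4184,.030],rate=.2);st("near")
pic(1)
t=load("top1");s=load("side1")
crop(t,150,140,270,250,5,"pics/t1.png");crop(s,240,90,360,190,5,"pics/s1.png")
E
```

```text
above t=1.50 p [495.  419.2 120.5] F [0.  0.1 0.5] T [-0.01  0.03 -0.02] gap 93.1 q6 -0.71
near t=2.10 p [495.8 419.1  31.1] F [-0.5  0.5  1. ] T [-0.02 -0.03 -0.  ] gap 93.1 q6 -0.71
```

View pics/t1.png

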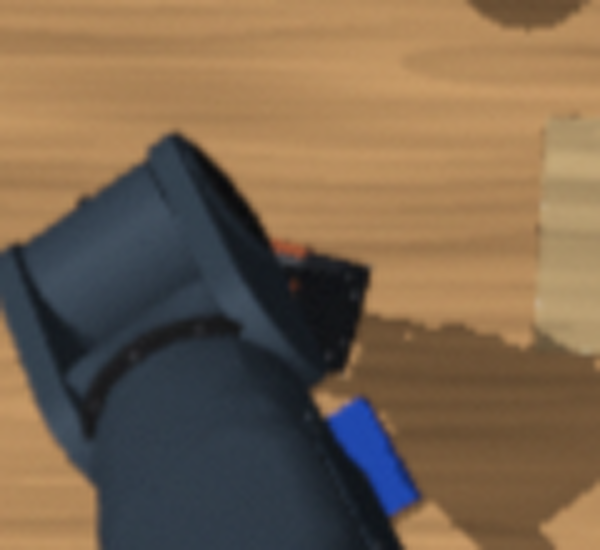

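View pics/s1.png

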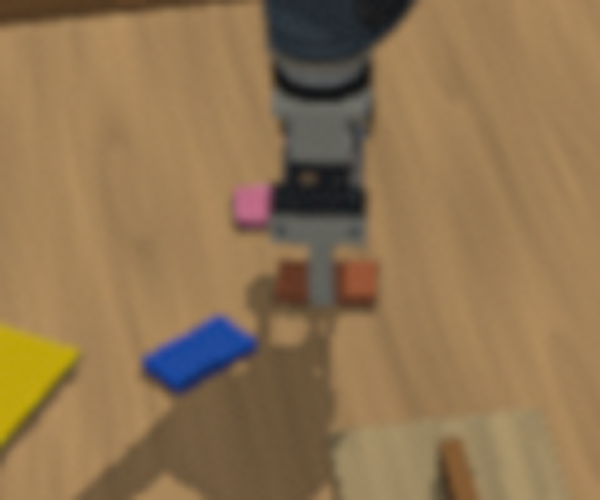

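The near finger is alongside the tile, about 1 px off its mid-length, and the jaws straddle it. Grasping.

```bash
python3 - <<'E'
from m import *
robot.line_to([.498,.4184,.0110],rate=.1);st("down")
robot.close(15);st("closed")
robot.line_to([.498,.4184,.13],rate=.2);st("up")
q=down(182.7)
p=box(0,-32,0);p[2]=.13
robot.movep(p,q);st("over box")
pic(2);crop(load("top2"),320,130,450,260,5,"pics/t2.png");crop(load("side2"),290,180,430,300,5,"pics/s2.png")
E
```

```text
down t=2.54 p [497.7 418.1  10.2] F [ 0.5 -0.9 -0.6] T [-0.04 -0.01  0.01] gap 93.5 q6 -0.71
closed t=3.36 p [498.  418.4  11. ] F [-0.2  0.1  0.3] T [-0.06  0.04 -0.01] gap 44.7 q6 -0.71
up t=4.10 p [497.4 418.  128.8] F [-0.4  0.4 -1. ] T [-0.   -0.04  0.01] gap 44.7 q6 -0.71
over box t=6.43 p [ 550.8 -232.8  130. ] F [-0.3 -0.8 -0.7] T [ 0.07 -0.1  -0.02] gap 44.6 q6 -2.10
```

View pics/t2.png

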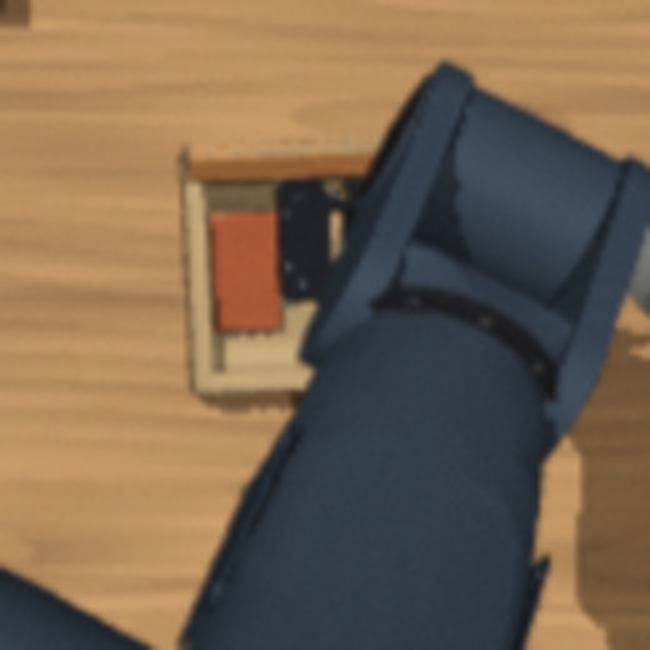

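View pics/s2.png

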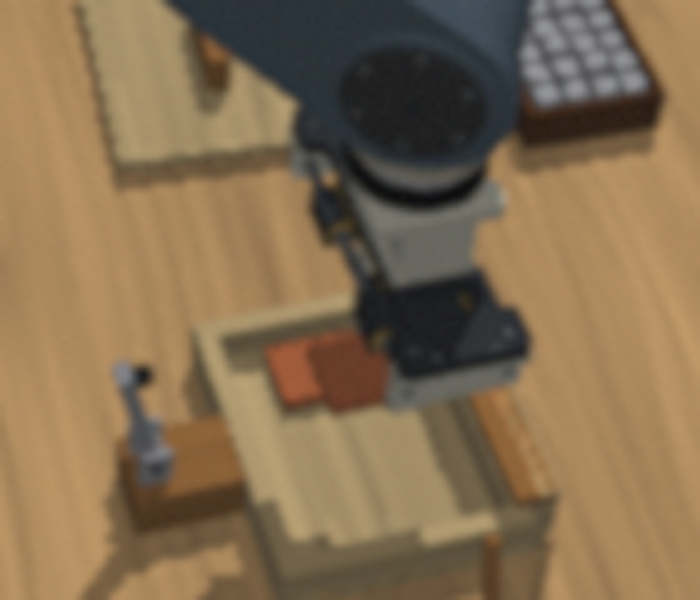

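The tile is held level over the free half, with the fingers clear of tile_in. Lowering now and feeling for the floor.

```bash
python3 - <<'E'
from m import *
p=box(0,-32,0)
def z(h): return [p[0],p[1],h]
robot.line_to(z(.040),rate=.15);s0=st("40")
robot.line_to(z(.025),rate=.05);s0=st("25");robot.dwell(.15);s0=st("25b")
f0=s0["wrist_force"][2]
for h in (.023,.022,.021,.0205,.020,.0195,.019):
    robot.line_to(z(h),rate=.03);robot.dwell(.1);s=st(str(h))
    if s["wrist_force"][2]-f0>2.5: break
E
```

```text
40 t=7.28 p [ 551.  -233.7   40.8] F [ 0.7  0.  -0.1] T [0.   0.   0.02] gap 44.9 q6 -2.10
25 t=7.73 p [ 550.4 -233.4   24.8] F [-0.4 -0.8 -1.6] T [0.03 0.01 0.03] gap 44.8 q6 -2.10
25b t=7.88 p [ 550.6 -233.5   25.2] F [-0.4  0.5 -1.1] T [0.02 0.06 0.03] gap 44.7 q6 -2.10
0.023 t=8.23 p [ 550.5 -233.5   23. ] F [-0.   0.9 -0.3] T [0.06 0.01 0.04] gap 44.5 q6 -2.10
0.022 t=8.58 p [ 550.5 -233.5   22. ] F [ 0.2 -0.5 -1. ] T [0.   0.02 0.02] gap 44.6 q6 -2.10
0.021 t=8.93 p [ 550.6 -233.5   21. ] F [-0.1 -0.1 -0.5] T [0.02 0.   0.04] gap 44.6 q6 -2.10
0.0205 t=9.28 p [ 550.6 -233.5   21. ] F [-1.3  1.2  5.5] T [0.14 0.35 0.02] gap 44.4 q6 -2.10
```

Floor contact came at TCP z = 21.0 mm, exactly as expected (tile bottom at 10). Releasing gently.

```bash
python3 - <<'E'
from m import *
p=box(0,-32,0)
robot.line_to([p[0],p[1],.021],rate=.03)
robot.close(4);st("soft")
robot.release();s=st("rel")
robot.dwell(.1);s=st()
E
```

```text
soft t=9.75 p [ 550.5 -233.5   21. ] F [-0.8 -0.   1.6] T [0.01 0.12 0.03] gap 44.5 q6 -2.10
rel t=10.46 p [ 550.4 -232.3   21. ] F [0.2 8.5 2.2] T [ 1.23 -0.05  0.04] gap 75.6 q6 -2.10
 t=10.56 p [ 550.4 -232.3   21. ] F [0.6 7.6 2.7] T [ 1.24 -0.05  0.02] gap 76.0 q6 -2.10
```

The right finger rests lightly on the wall (8 N) and the tile is free. Lifting and checking.

```bash
python3 - <<'E'
from m import *
p=box(0,-30,0)
robot.line_to([p[0],p[1],.021],rate=.05);st()
robot.line_to([p[0],p[1],.06],rate=.1);st("up")
robot.line_to([p[0],p[1],.16],rate=.25);st("up")
q=down(90-2.8)
robot.movep([.5365,.1408,.12],q);st("over lid")
pic(3);crop(load("top3"),340,145,430,245,6,"pics/t3.png");crop(load("side3"),290,200,410,305,6,"pics/s3.png");crop(load("side3"),270,115,390,220,5,"pics/s3b.png")
E
```

```text
t=10.81 p [ 550.3 -230.2   21. ] F [-0.6  8.2  3.3] T [ 1.15 -0.03  0.03] gap 79.6 q6 -2.09
up t=11.35 p [ 550.4 -231.6   59.8] F [-0.6  0.2 -0.3] T [ 0.06  0.   -0.  ] gap 92.6 q6 -2.09
up t=11.90 p [ 550.1 -231.4  159.5] F [-0.5 -0.3 -0.9] T [ 0.05  0.01 -0.01] gap 92.9 q6 -2.09
over lid t=13.89 p [536.5 140.5 119.7] F [ 0.6 -0.   0.8] T [-0.04  0.04 -0.  ] gap 92.9 q6 0.22
```

View pics/t3.png

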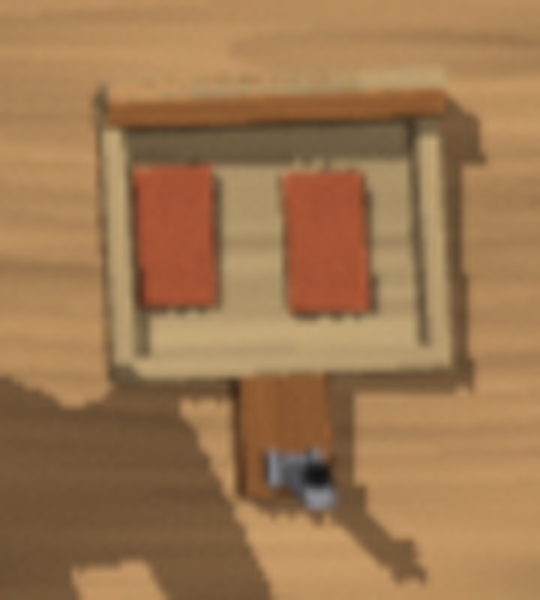

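View pics/s3.png

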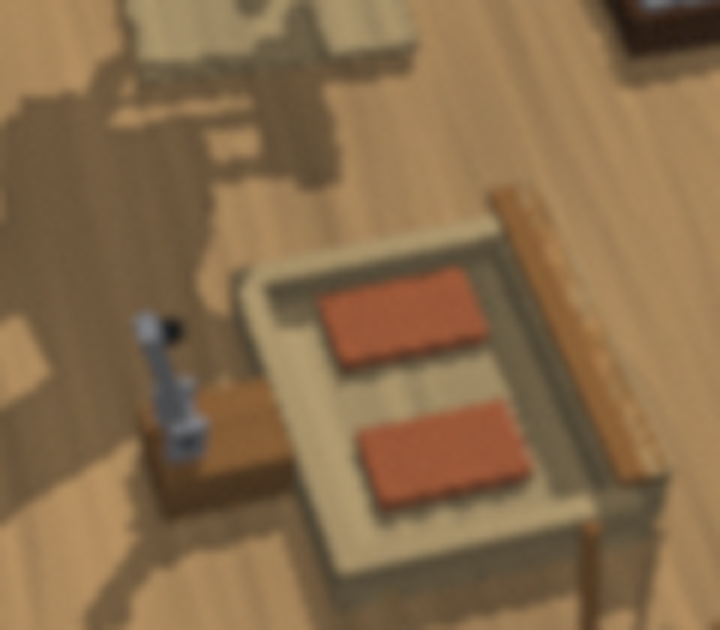

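View pics/s3b.png

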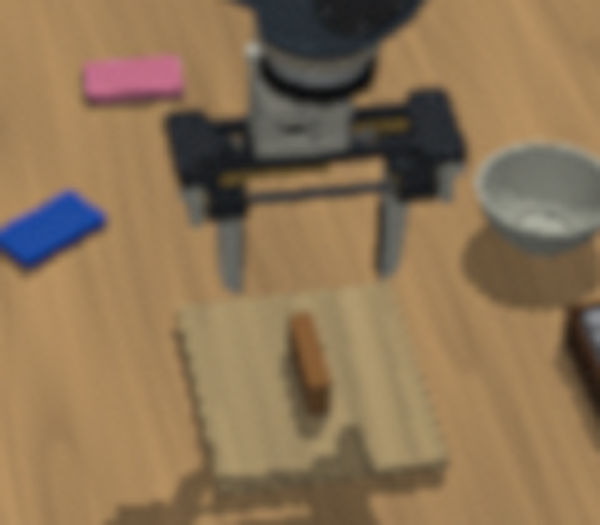

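The loose tile lies flat beside tile_in; in the top crop it spans (283,172) to (370,313). I know its place from the arm, so I'll use it to check the camera's offset at the box, then grasp the lid.

```bash
python3 - <<'E'
from m import *
t=load("top3");s=load("side3");o=(340,145);k=6
for c,nm in ((t,"top"),(s,"side")):
    hsv=cv2.cvtColor(c.img,cv2.COLOR_RGB2HSV).astype(int)
    m=((hsv[...,0]<10)|(hsv[...,0]>176))&(hsv[...,1]>140)&(hsv[...,2]>90)
    n,l,stt,ce=cv2.connectedComponentsWithStats(m.astype(np.uint8),connectivity=4)
    for i in range(1,n):
        if stt[i,4]>60: print(nm,ce[i].round(2),(c.plane(ce[i],.022)*1e3).round(1))
robot.line_to([.5365,.1408,.045],rate=.2);st("near")
robot.line_to([.5365,.1408,.030],rate=.06);robot.dwell(.1);st("at")
robot.close(45);robot.dwell(.1);s=st("closed")
print(Ro.from_quat(np.roll(s["ee_rot"],-1)).as_matrix().round(4))
E
```

```text
top [368.58 184.06] [[ 549.9 -145.5   22. ]]
top [393.83 185.  ] [[ 547.3 -231.5   22. ]]
near t=14.52 p [536.9 140.8  45.5] F [ 0.2  0.9 -0.1] T [-0.07  0.06 -0.03] gap 93.0 q6 0.22
at t=15.02 p [536.7 140.8  30.3] F [ 0.4 -0.7  0. ] T [-0.03  0.09 -0.02] gap 93.5 q6 0.22
closed t=16.27 p [536.6 140.8  30. ] F [-0.   0.5 -0.7] T [-0.12 -0.06 -0.05] gap 17.7 q6 0.22
[[ 4.890e-02  9.988e-01  2.000e-04]
 [ 9.988e-01 -4.890e-02  0.000e+00]
 [ 0.000e+00  2.000e-04 -1.000e+00]]
```

Against the arm, the camera reads the box region about 2 mm too far to +y, which matches the wall contact. I'm correcting the box origin to (550, -203.5). The lid bar is gripped (gap 17.7 mm, bar is 18). Lifting it and going to the pre-insertion pose.

```bash
sed -i 's/BO=np.array(\[.549,-.2015,0\])/BO=np.array([.550,-.2035,0])/' m.py; cat >> m.py <<'E'
def lidpose(ex,ez,phi,y=0.,h=30.):
    """TCP pose with the board's lower back edge at box (ex,ez) mm, front raised phi deg"""
    R=Ro.from_euler('y',phi,degrees=True)
    o=np.array([ex,y,ez])-R.apply([80.5,0,8.])
    tcp=o+R.apply([0,0,h])
    return box(*tcp),quat(RB*R*Ro.from_euler('z',90,degrees=True)*Ro.from_euler('x',180,degrees=True))
E
python3 - <<'E'
from m import *
robot.line_to([.5365,.1408,.17],rate=.2);s=st("lift")
p,q=lidpose(56,37.9,6.5);print(p)
pu=p.copy();pu[2]=.205
robot.movep(pu,q);robot.dwell(.2);s=st("over")
pic(4);crop(load("top4"),320,130,450,260,5,"pics/t4.png");crop(load("side4"),290,180,430,300,5,"pics/s4.png")
E
```

```text
lift t=17.12 p [535.8 140.7 168.8] F [ 0.5  0.1 -2.3] T [-0.05  0.04 -0.01] gap 17.5 q6 0.22
[ 0.5285318  -0.20451241  0.06887144]
over t=18.62 p [ 528.8 -203.6  204.9] F [ 0.4  0.5 -0.8] T [-0.1  -0.08  0.02] gap 17.9 q6 -0.45
```

View pics/s4.png

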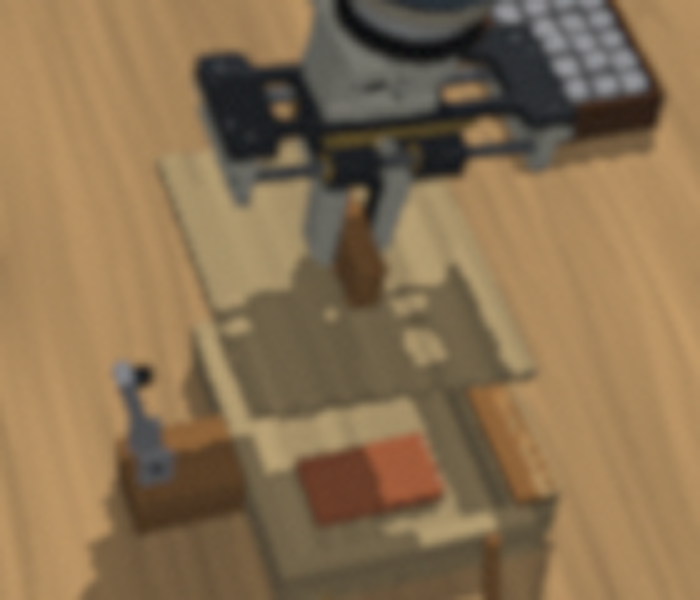

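View pics/t4.png

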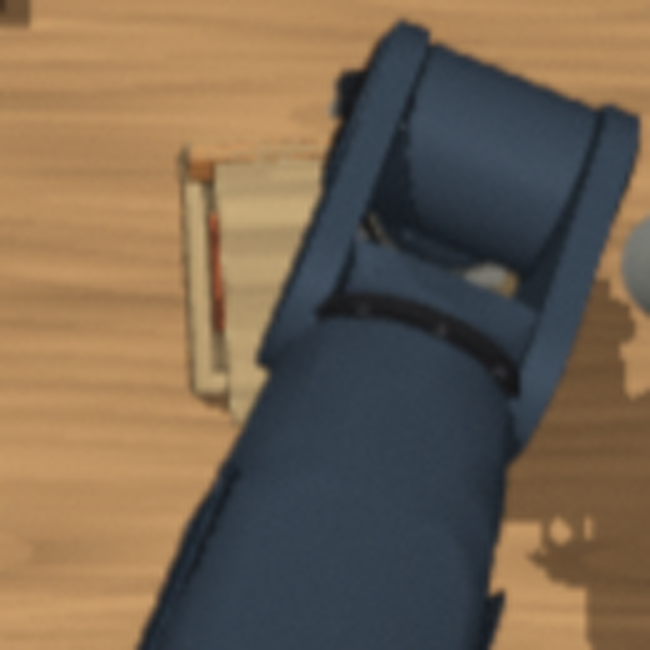

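The lid is held with its front slightly raised and lined up with the box. I'll compare the observed left lid edge with the expected one in both views.

```bash
python3 - <<'E'
from m import *
t=load("top4");s=load("side4")
p,q=lidpose(56,37.9,6.5)
tcp=np.array([.5288,-.2036,.2049]);R=RB*Ro.from_euler('y',6.5,degrees=True)
c=[tcp+R.apply(np.array(v)/1e3) for v in ([80.5,92.5,-13],[-80.5,92.5,-13],[80.5,-92.5,-13],[-80.5,-92.5,-13])]
pt=t.proj(c);ps=s.proj(c)
print("top exp crop",((pt-[320,130]+.5)*5-.5).round(0).tolist());print("side exp crop",((ps-[290,180]+.5)*5-.5).round(0).tolist())
E
```

```text
top exp crop [[215.0, 158.0], [231.0, 419.0], [518.0, 146.0], [541.0, 407.0]]
side exp crop [[420.0, 125.0], [158.0, 153.0], [538.0, 367.0], [252.0, 408.0]]
```

The corners agree within about 1 px, so grip offset and tilt are fine. Descending and then sliding in under force watch.

```bash
python3 - <<'E'
from m import *
p,q=lidpose(56,60,6.5);robot.line_to(p,q,rate=.15);s=st("60")
p,q=lidpose(56,37.9,6.5);robot.line_to(p,q,rate=.06);robot.dwell(.15);s=st("37.9")
pic(5);crop(load("top5"),320,130,450,260,5,"pics/t5.png");crop(load("side5"),300,200,420,300,6,"pics/s5.png")
E
```

```text
60 t=19.63 p [ 529.1 -204.8   91.8] F [ 0.3 -0.6 -3.3] T [-0.04 -0.05  0.01] gap 17.3 q6 -0.44
37.9 t=20.30 p [ 528.7 -204.6   69.1] F [-0.4 -0.4 -2.3] T [-0.02 -0.06  0.01] gap 17.7 q6 -0.44
```

View pics/s5.png

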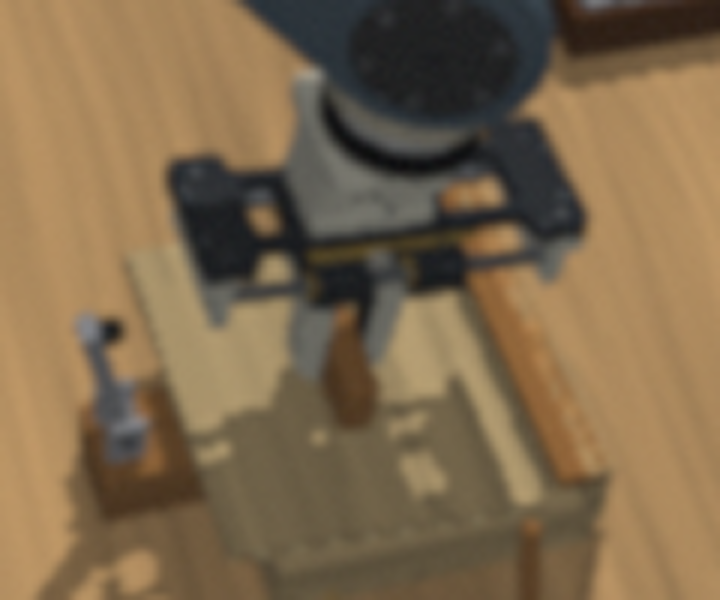

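The lid's back edge sits just in front of the rail with no contact forces. Sliding in.

```bash
python3 - <<'E'
from m import *
s=st();f0=s["wrist_force"]
ax=RB.apply([1,0,0])
for ex in list(range(60,73,4))+list(range(73,82)):
    p,q=lidpose(ex,37.9,6.5);robot.line_to(p,q,rate=.04);robot.dwell(.08);s=st(str(ex))
    d=s["wrist_force"]-f0
    if d@ax<-7 or abs(d[2])>10: break
E
```

```text
t=20.40 p [ 528.6 -204.6   69.1] F [-0.2 -1.  -2.2] T [-0.06 -0.03  0.02] gap 17.9 q6 -0.44
60 t=20.73 p [ 532.6 -204.3   68.9] F [ 0.2  1.3 -2.3] T [-0.07 -0.06 -0.02] gap 17.8 q6 -0.43
64 t=21.07 p [ 536.5 -204.1   68.8] F [-0.7  0.1 -2.7] T [-0.02 -0.06  0.02] gap 17.3 q6 -0.43
68 t=21.40 p [ 540.5 -203.9   68.8] F [-0.7  0.7 -3.6] T [-0.05 -0.05 -0.01] gap 18.0 q6 -0.43
72 t=21.73 p [ 544.5 -203.7   68.8] F [-0.9 -0.6 -2.1] T [-0.07 -0.03 -0.01] gap 18.0 q6 -0.43
73 t=22.07 p [ 545.5 -203.7   68.9] F [-0.   0.4 -2.6] T [-0.06 -0.03  0.01] gap 17.8 q6 -0.43
74 t=22.40 p [ 546.5 -203.7   68.9] F [-0.   0.7 -2.6] T [-0.05 -0.05 -0.04] gap 17.8 q6 -0.42
75 t=22.73 p [ 547.5 -203.6   68.9] F [ 0.5  0.2 -2.5] T [-0.08 -0.03 -0.08] gap 17.9 q6 -0.42
76 t=23.07 p [ 548.5 -203.6   68.9] F [-0.1  0.6 -1.3] T [-0.09  0.   -0.03] gap 18.2 q6 -0.42
77 t=23.40 p [ 548.9 -203.4   68.8] F [-4.3 -0.3 -0.8] T [-0.09  0.89 -0.08] gap 17.6 q6 -0.42
78 t=23.73 p [ 548.9 -203.4   68.7] F [-10.9   0.3   3.2] T [-0.24  1.75 -0.07] gap 17.7 q6 -0.42
```

The back edge met the back board at ex of about 76.4 (77 expected), no snagging. Now lowering the front.

```bash
python3 - <<'E'
from m import *
for ex,ez,ph in ((76,37.7,6),(76,37.3,4.5),(76.,36.9,3),(76.2,36.6,1.5),(76.3,36.4,.8)):
    p,q=lidpose(ex,ez,ph);robot.line_to(p,q,rate=.03);robot.dwell(.08);s=st(str(ph))
    if np.abs(s["wrist_force"]).max()>15: print("STOP");break
E
```

```text
6 t=24.07 p [ 548.5 -203.6   68. ] F [-1.  -0.6 -2.2] T [-0.03  0.07 -0.02] gap 17.7 q6 -0.43
4.5 t=24.40 p [ 547.8 -203.7   65.8] F [ 0.4  0.1 -2.1] T [-0.02  0.06  0.01] gap 18.0 q6 -0.44
3 t=24.73 p [ 547.1 -203.8   63.4] F [ 0.1 -0.5 -2.3] T [-0.08  0.    0.08] gap 17.5 q6 -0.45
1.5 t=25.07 p [ 546.6 -203.8   60.9] F [ 0.2 -0.  -2.3] T [-0.06  0.05 -0.03] gap 18.0 q6 -0.47
0.8 t=25.40 p [ 546.2 -203.7   59.6] F [ 0.5  0.  -2. ] T [-0.07  0.03  0.04] gap 17.6 q6 -0.48
```

```bash
python3 - <<'E'
from m import *
for ex,ez,ph in ((76.3,36.1,.3),(76.4,36,0),(76.4,35.6,0),(76.4,35.2,0),(76.4,34.9,0)):
    p,q=lidpose(ex,ez,ph);robot.line_to(p,q,rate=.03);robot.dwell(.08);s=st(str((ez,ph)))
    if s["wrist_force"][2]>4 or np.abs(s["wrist_force"]).max()>15: print("STOP");break
E
```

```text
(36.1, 0.3) t=25.73 p [ 545.9 -203.7   58.5] F [ 0.1 -0.6 -2.7] T [-0.12 -0.    0.01] gap 17.6 q6 -0.48
(36, 0) t=26.07 p [ 545.9 -203.7   58. ] F [ 0.1  0.2 -1.4] T [-0.08  0.05  0.03] gap 17.8 q6 -0.48
(35.6, 0) t=26.40 p [ 545.9 -203.7   58. ] F [-3.5  1.1  5.4] T [0.12 0.54 0.04] gap 17.7 q6 -0.48
STOP
```

The lid is seated level: contact came exactly at the home height (TCP 58.0 mm). Releasing and checking.

```bash
python3 - <<'E'
from m import *
p,q=lidpose(76.4,35.9,0);robot.line_to(p,q,rate=.03);st()
robot.release();robot.dwell(.1);s=st("rel")
p=s["ee_pos"].copy();p-=RB.apply([.001,0,0]);p[2]=.075
robot.line_to(p,rate=.06);st("lift")
p[2]=.17;robot.line_to(p,rate=.25);st("up")
p=box(-250,0,250);robot.movep(p,down(182.7));robot.close(30);st("away")
pic(6);crop(load("top6"),340,145,430,245,6,"pics/t6.png");crop(load("side6"),300,210,410,305,7,"pics/s6.png")
E
```

```text
t=26.65 p [ 545.9 -203.7   58. ] F [-1.5  1.3  4.1] T [ 0.05  0.37 -0.03] gap 18.1 q6 -0.48
rel t=28.01 p [ 545.9 -203.7   57.9] F [-0.5  0.3  0.1] T [-0.12  0.1  -0.03] gap 92.8 q6 -0.48
lift t=28.44 p [ 545.1 -203.8   75.5] F [0.2 0.3 0. ] T [-0.06  0.07 -0.03] gap 93.3 q6 -0.48
up t=28.98 p [ 544.7 -203.7  169.9] F [-0.6  0.1  0.3] T [-0.09  0.03  0.04] gap 92.8 q6 -0.48
away t=32.08 p [ 300.3 -215.3  250. ] F [-0.4 -0.7  1. ] T [0.07 0.08 0.01] gap 0.4 q6 -2.37
```

View pics/t6.png

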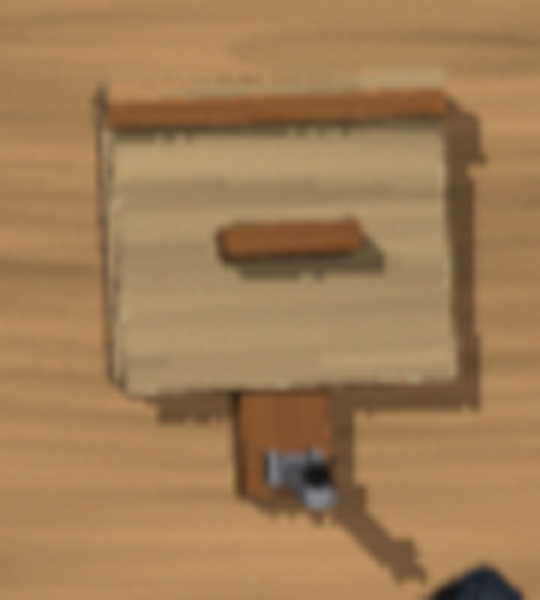

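View pics/s6.png

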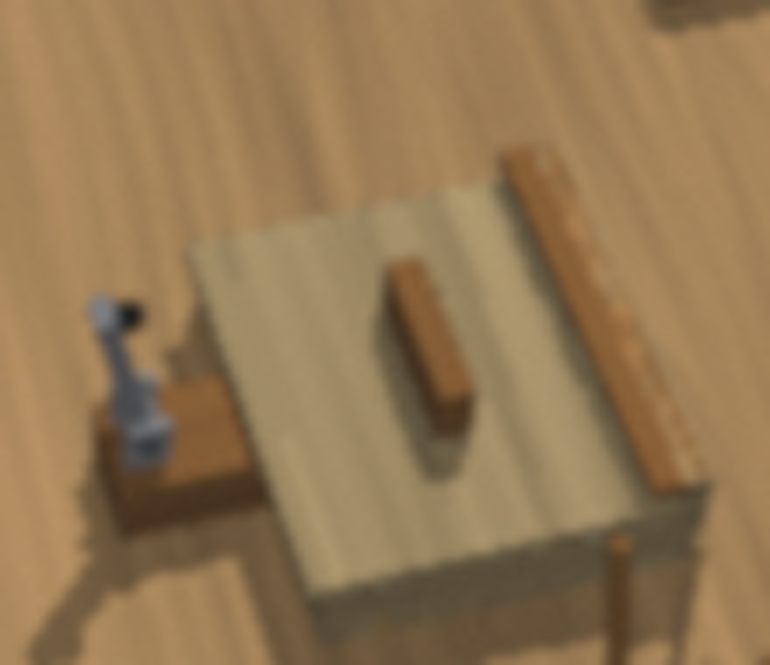

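The lid is tucked under the rail and level, and looks a few mm to the right. I'll quantify that and measure the lever.

```bash
python3 - <<'E'
from m import *
t=load("top6");s=load("side6")
T=lambda P,o,k:[((u+.5)/k-.5+o[0],(v+.5)/k-.5+o[1]) for u,v in P]
ib=lambda X:(RB.inv().apply(np.atleast_2d(X)-BO)*1e3).round(1)
o,k=(340,145),6;o2,k2=(300,210),7
q,r=quad(t,T([(222,228),(358,220),(359,250),(225,258)],o,k),h=2);print("bar",ib(t.plane(q,.077)).tolist(),r)
l=edge(t,*T([(115,140),(128,385)],o,k),h=1.5);rr=edge(t,*T([(443,130),(457,375)],o,k),h=1.5);f=edge(t,*T([(130,390),(457,378)],o,k),h=1.5)
print("lid FL,FR",ib(t.plane(isect(l,f),.045)),ib(t.plane(isect(rr,f),.045)))
lb,rb=T([(113,205)],o,k),0
# side lid corners
sf=edge(s,*T([(190,248),(315,595)],o2,k2),h=2);sl=edge(s,*T([(190,248),(490,185)],o2,k2),h=2);sr=edge(s,*T([(315,595),(620,520)],o2,k2),h=2)
for a,b,nm in ((isect(l,f),isect(sf,sl),"FL"),(isect(rr,f),isect(sf,sr),"FR")):
    X,e=tri(t,a,s,b);print("tri",nm,ib(X),round(e*1e3,1))
# lever: ball & end & hinge, hand read
for nm,a,b in (("ball",(318,475),(128,316)),("lever end",(318,500),(102,312))):
    X,e=tri(t,T([a],o,k)[0],s,T([b],o2,k2)[0]);print(nm,ib(X),round(e*1e3,1))
print("cam offset check: hinge proj crop top",((t.proj(box(-130,0,52))-o+.5)*k-.5).round(0),"side",((s.proj(box(-130,0,52))-o2+.5)*k2-.5).round(0))
E
```

```text
bar [[3.5, 41.8, 77.0], [2.4, -36.9, 77.0], [-14.3, -36.9, 77.0], [-13.0, 39.9, 77.0]] [0.02, 0.11, 0.04, 0.06]
lid FL,FR [[-84.4  90.8  45. ]] [[-85.1 -92.6  45. ]]
tri FL [[-84.7  90.7  43.6]] 0.8
tri FR [[-84.4 -93.5  41.5]] 1.2
ball [[-136.1    1.2  122.1]] 0.2
lever end [[-147.9    2.5  126.9]] 2.4
cam offset check: hinge proj crop top [[297. 466.]] side [[142. 418.]]
```

The lid front edge is at x = -84.5 to -85 (home is -85), both front corners stand at equal height, and y is off by no more than 3 mm. The lever stands at about 1.83 rad with its foot offset about 12 mm. Swinging it now with closed fingertips.

```bash
cat >> m.py <<'E'
def tipP(th,r,off=0.):
    c,s=np.cos(th),np.sin(th);return np.array([-130+r*c-(5+off)*s,0,52+r*s+(5+off)*c])
def tcp_of(P): return box(P[0]-7.5,P[1],P[2]+8)
E
python3 - <<'E'
from m import *
robot.line_to(tcp_of(np.array([-185,0,135])),rate=.2)
robot.line_to(tcp_of(np.array([-182,0,116])),rate=.1);s=st("behind");f0=s["wrist_force"]
for th in (1.9,1.7,1.5,1.35,1.2):
    robot.line_to(tcp_of(tipP(th,70)),rate=.06);s=st(str(th))
    if np.linalg.norm(s["wrist_force"]-f0)>25: print("STOP");break
pic(7);crop(load("top7"),340,145,430,245,6,"pics/t7.png");crop(load("side7"),300,190,410,285,7,"pics/s7.png")
E
```

```text
behind t=33.27 p [ 360.6 -212.6  124.6] F [-0.1 -0.7 -0.7] T [ 0.02 -0.06  0.05] gap 0.5 q6 -2.26
1.9 t=33.83 p [ 385.4 -211.1  124.5] F [-0.3 -0.1  0.5] T [-0.01 -0.02  0.04] gap 0.6 q6 -2.23
1.7 t=34.22 p [ 399.1 -210.6  128.8] F [-1.   0.8  0.7] T [ 0.11  0.14 -0.01] gap 0.4 q6 -2.21
1.5 t=34.60 p [ 412.7 -210.   130.2] F [ 0.  -0.6 -0.5] T [ 0.07  0.19 -0.06] gap 0.5 q6 -2.19
1.35 t=34.92 p [ 423.1 -209.5  129.4] F [-2.2 -0.6 -0.9] T [ 0.07  0.33 -0.05] gap 0.2 q6 -2.18
1.2 t=35.25 p [ 433.3 -209.   127.1] F [-1.8  0.1 -0.2] T [-0.    0.28 -0.  ] gap 0.4 q6 -2.16
```

View pics/s7.png

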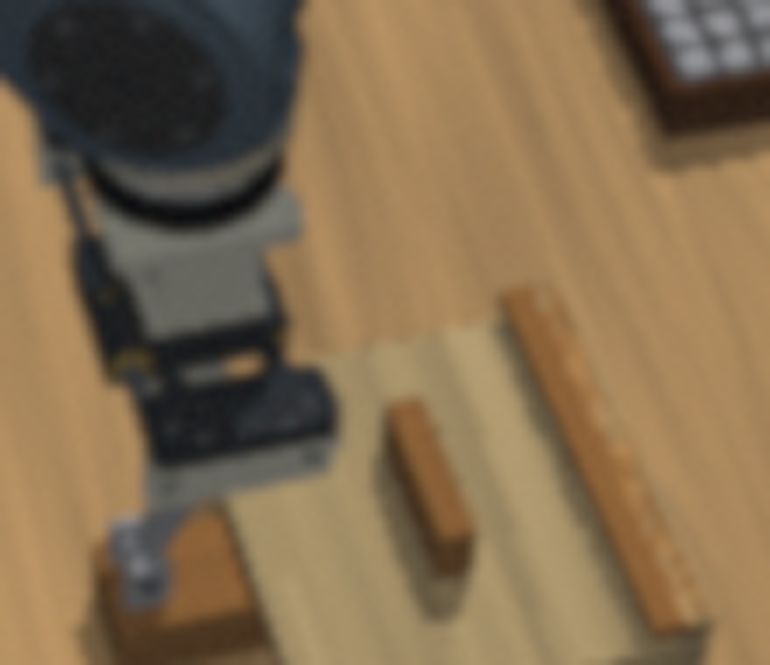

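The lever has tipped over toward the lid with the fingers (it now runs from the hinge at (140,580) up-right). Forces are small. Continuing.

```bash
python3 - <<'E'
from m import *
s=st()
for th,r in ((1.05,70),(.9,71),(.75,72),(.6,73),(.45,74),(.33,75)):
    robot.line_to(tcp_of(tipP(th,r)),rate=.06);s=st(str(th))
    if np.linalg.norm(s["wrist_force"])>25: print("STOP");break
robot.dwell(.15);st()
E
```

```text
t=35.35 p [ 433.4 -209.1  127.2] F [-1.1  0.2 -0. ] T [ 0.04  0.27 -0.05] gap 0.3 q6 -2.16
1.05 t=35.67 p [ 443.2 -208.6  123.3] F [-1.1  0.1 -0.6] T [0.08 0.26 0.01] gap 0.7 q6 -2.15
0.9 t=36.00 p [ 452.8 -208.1  118.7] F [-1.6 -0.2 -0.4] T [ 0.09  0.35 -0.01] gap 0.6 q6 -2.14
0.75 t=36.33 p [ 462.  -207.7  112.8] F [-1.2  0.2  0. ] T [ 0.03  0.24 -0.04] gap 0.6 q6 -2.13
0.6 t=36.67 p [ 470.4 -207.4  105.5] F [0.4 0.1 0.5] T [0.06 0.08 0.04] gap 0.6 q6 -2.12
0.45 t=37.00 p [ 477.4 -207.    96.8] F [ 0.9 -0.2 -0.1] T [ 0.01  0.04 -0.01] gap 0.7 q6 -2.12
0.33 t=37.30 p [ 482.2 -206.7   89.1] F [ 0.1 -1.1 -0.5] T [ 0.03  0.02 -0.03] gap 0.2 q6 -2.11
 t=37.45 p [ 482.2 -206.7   89.2] F [-0.2  0.7  0.8] T [ 0.08  0.   -0.03] gap 0.5 q6 -2.11
```

```bash
python3 - <<'E'
from m import *
pic(8);crop(load("top8"),340,145,430,245,6,"pics/t8.png");crop(load("side8"),300,190,410,285,7,"pics/s8.png")
E
```

```text
(no output)
```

View pics/s8.png

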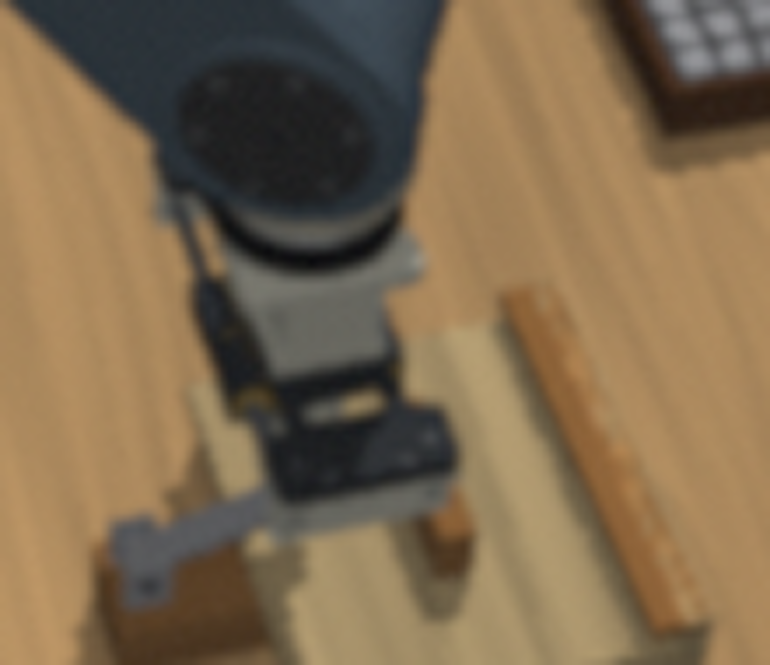

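View pics/t8.png

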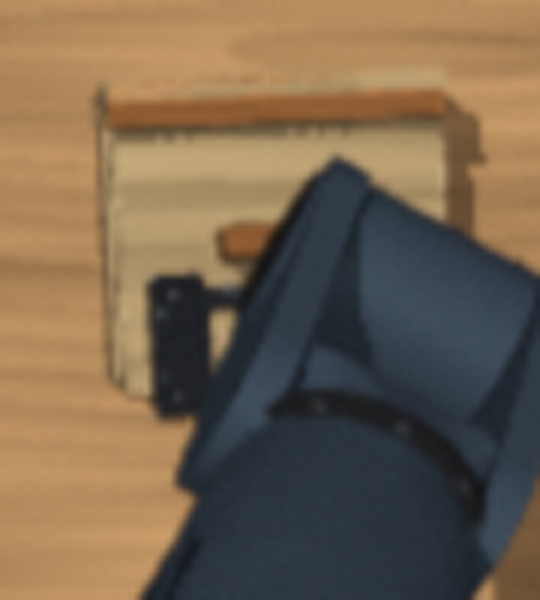

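The lever has followed down and hovers just above the lid. Now pressing in small steps and feeling the force.

```bash
python3 - <<'E'
from m import *
th=.33;f0=0.15;last=0
for i in range(45):
    th-=.02 if (last<2 and th>.22) else (.008 if last<7 else .003)
    robot.line_to(tcp_of(tipP(th,76)),rate=.04);robot.dwell(.06)
    F=np.mean([robot.read_state()["wrist_force"] for _ in range(3)],axis=0)
    s=robot.read_state();last=F[2]-f0
    print("%.3f"%th,"F",F.round(1),"z %.1f"%(s["ee_pos"][2]*1e3),"t %.1f"%s["time_s"])
    if last>12 or th<.0 or s["time_s"]>52: break
E
```

```text
0.310 F [-3.5 -1.1  4. ] z 88.0 t 37.9
0.302 F [-4.3 -0.5  4. ] z 87.3 t 38.2
0.294 F [-4.3 -0.1  3.7] z 86.8 t 38.5
0.286 F [-3.5 -0.5  2.8] z 86.2 t 38.8
0.278 F [-4.  -1.3  3.7] z 85.6 t 39.1
0.270 F [-4.8 -1.   2.9] z 85.1 t 39.4
0.262 F [-4.2 -1.1  3.4] z 84.5 t 39.7
0.254 F [-4.3 -0.7  2.6] z 83.9 t 40.0
0.246 F [-4.4 -0.7  2.8] z 83.3 t 40.3
0.238 F [-4.3 -1.   2.9] z 82.8 t 40.6
0.230 F [-3.7 -0.7  2.8] z 82.2 t 40.9
0.222 F [-4.3 -1.2  2. ] z 81.6 t 41.2
0.202 F [-2.1 -0.4  3.3] z 80.1 t 41.6
0.194 F [-2.5 -0.5  3.8] z 79.6 t 41.9
0.186 F [-2.5 -0.1  3.8] z 79.0 t 42.2
0.178 F [-1.8  0.4  4.2] z 78.4 t 42.5
0.170 F [-2.7 -0.9  4.1] z 77.8 t 42.8
0.162 F [-2.   0.6  4.8] z 77.2 t 43.1
0.154 F [-2.3  0.3  4.5] z 76.6 t 43.4
0.146 F [-2.8  0.8  4.5] z 76.0 t 43.7
0.138 F [-2.7  1.2  5.9] z 75.6 t 44.0
0.130 F [-5.6  1.2 11.9] z 75.3 t 44.3
0.127 F [-5.5  0.8 14.1] z 75.3 t 44.6
```

The foot met the lid at about 0.14 rad; the force is now 14 N, inside the 12 to 18 N band. Settling, averaging, then letting go.

```bash
python3 - <<'E'
from m import *
robot.dwell(.2)
F=[]
for _ in range(6): F.append(robot.read_state()["wrist_force"]);robot.dwell(.02)
print(np.mean(F,0).round(2),np.std(F,0).round(2))
s=st();p=s["ee_pos"].copy();n=RB.apply([-np.sin(.13),0,np.cos(.13)])
robot.line_to(p+n*.01,rate=.04);st("off")
robot.line_to(p+n*.01+np.array([-.0,0,.11]),rate=.25)
robot.movep(box(-260,0,260),down(182.7));robot.dwell(.2);st("away")
pic(9);crop(load("top9"),340,145,430,245,6,"pics/t9.png");crop(load("side9"),300,210,410,305,7,"pics/s9.png")
E
```

```text
[-5.5   0.92 14.56] [0.72 0.47 0.2 ]
 t=44.94 p [ 487.3 -206.5   75.3] F [-6.5  0.7 14. ] T [0.17 0.97 0.  ] gap 0.2 q6 -2.11
off t=45.36 p [ 486.1 -206.6   85.3] F [-0.1  0.9 -0.1] T [-0.02  0.01 -0.  ] gap 0.2 q6 -2.11
away t=46.99 p [ 290.9 -215.7  259.5] F [ 0.1  0.2 -0.9] T [ 0.02  0.01 -0.01] gap 0.6 q6 -2.39
```

View pics/t9.png

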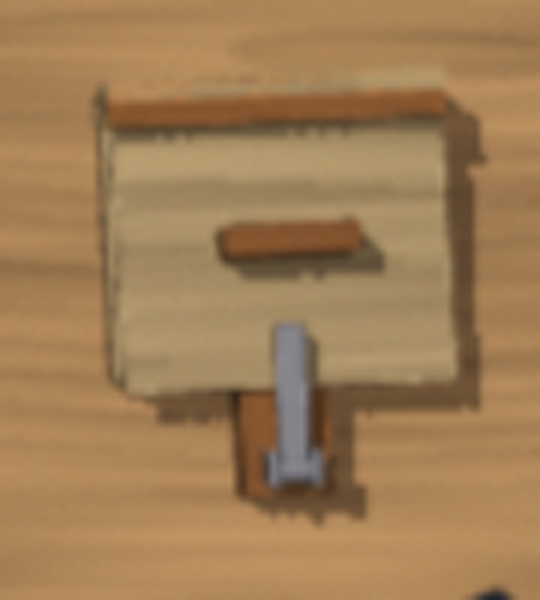

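View pics/s9.png

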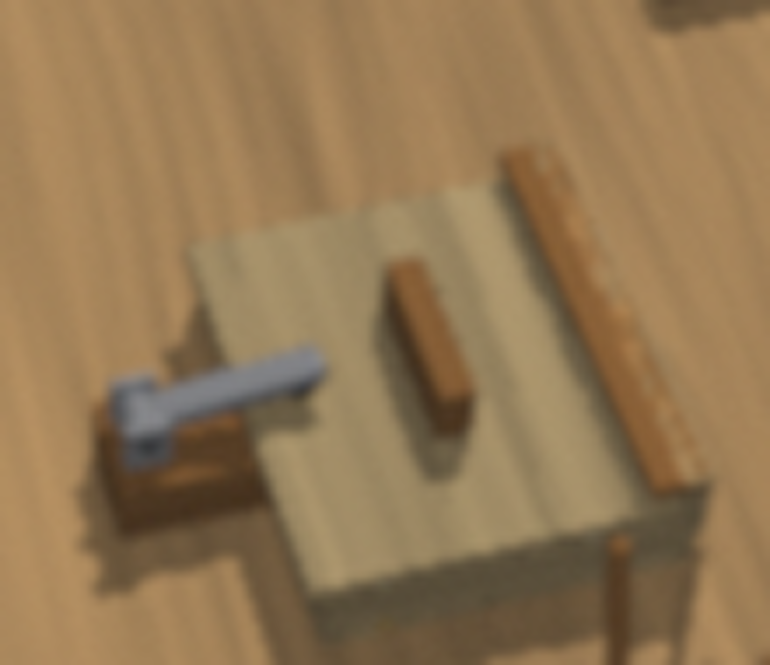

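View pics/top9.png

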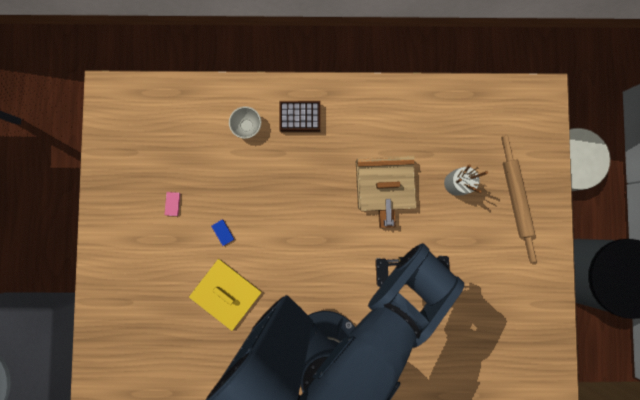

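The lever's foot bears on the lid, the lid lies flush under the rail, and jar, tray and bowl are unchanged. The gripper is clear. Handing in.

```bash
python3 - <<'E'
from m import *
print(robot.close_job())
E
```

```text
the job is handed in; nothing more can be done
None
```

The job is done and handed in at about 47 s of the 72 s allowed. The hand-in reports no verdict, so this rests on my own checks.

- **Tile:** It lies flat in the free half beside the other tile. I lowered it until it met the floor at the expected height, then opened the fingers. The right finger touched the box wall with about 8 N as they opened, and the wall stopped it.
- **Lid:** The back edge went under the keeper rail to its stop, then I lowered the front. It seated level at the expected height. The camera puts its front edge within 1 mm of home and its sideways offset at 3 mm or less, inside the 7 mm play.
- **Clamp:** The foot met the lid at about 0.14 rad. I pressed with about 14.6 N at the lever's end, then let go. The last pictures show the lever still down on the lid and the gripper clear.
- **Bystanders:** The jar, stamp tray and bowl, and the yellow, blue and pink look-alikes, stand where they were in the last overview picture.

**Disagreements:** Heights from the two camera views mostly read 3 to 5 mm lower than the text. The top view also put the box about 2 mm too far left. I used the heights from the text, which the contacts confirmed, and corrected the box position from the arm. While swinging, the lever showed only 1 to 6 N on the wrist, at or below the 6 N stated. In the end I judged the clamp by its contact force.

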